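# Set the length stop of a cutting jig and feed the batten up to it

### The job

Get the wooden batten ready to be sawn to length in the cutting jig. First slide the orange stop along the jig until its yellow pointer is in line with the red mark on the ruler; only then push the batten along its channel, under the saw bridge, until its end rests against the stop, with the stop still on the mark. Keep the batten lying in its channel all the time and leave everything else on the bench where it is.

Things in the scene. Friction and masses are not known exactly. Their poses are not given: they have to be found in the camera images.
- jig: Fixed pine board 175 x 720 x 18 mm. Origin: underside, below the bridge and channel middle; y along the channel from the batten (-y) to the stop (+y), x away from the robot. Channel 23 mm wide at x = 0, y -360 to 340 mm, floor 18 mm above the bench, between brown rails 10 mm high (near rail x -33 to -11.5 mm, far ledge x 11.5 to 70 mm, with a ruler on it at y 40 to 310 mm).
- bridge (a point): Plywood saw bridge, fixed over the channel: this point is the middle of its underside, 40 mm above the channel floor. The bridge is 70 mm (x) x 50 mm (y), its top 10 mm above this point, with a 4 mm saw slot across it.
- stop (a joint): Slide joint of the orange stop: 0 when its face is at jig y = 250 mm (far end of the slide), growing as it is slid towards the bridge (-y of the jig), up to 0.19 m. It drags with about 8 N and stays where it is left.
- stop_face (a point): Middle of the stop's flat steel face, which looks to -y of the jig (towards the bridge), 17 mm above the channel floor. Axes as the jig's. The stop is an orange block 68 mm (x) x 36 mm (y, from the face to its flat back at +y), from 11 to 53 mm above the channel floor, with a black knob (26 mm across, up to 72 mm above that floor) on top.
- stop_index (a point): Tip of the stop's thin yellow pointer, which lies over the ruler in the plane of the stop's face (at jig x = 54 mm, 12.5 mm above the channel floor).
- mark (a point): Middle of the thin red line (3 mm wide, with a red diamond at its outer end) across the ruler, at jig x = 54 mm, 12.5 mm above the channel floor. The stop is set when stop_index meets this point. Its clip on the ledge's outer edge (12 mm long, jig x 70 to 90 mm, no higher) is clamped tight and not to be moved.
- batten: Loose pale wooden batten, 20 mm (x) x 230 mm (y) x 34 mm (z), 90 g, lying in the channel on the -y side of the bridge, its top 24 mm above the rails. Origin in the middle of its underside, y along its length.
- offcut: Bystander: wooden block 24 x 50 x 20 mm on the jig's near edge; origin under its middle.
- pencil: Bystander: flat red carpenter's pencil 8 x 165 x 8 mm on the jig's near edge; origin under its middle.
- tape: Bystander: black and yellow tape measure 75 x 49 x 68 mm; origin under its middle.
- glue: Bystander: white glue bottle with red cap, 52 mm across, 130 mm high; origin under its middle.
- case: Bystander: black spectacle case 65 x 155 x 42 mm; origin under its middle.
Mind the look-alikes: they are no part of the job. What is meant by the batten is not black or turquoise, and is the larger of those in its own colour.

How it is judged:
On the way, in this order (a step that is already met when the one before it is completed fails the run):
1. the stop's pointer stands still within 4 mm of the red mark while the batten is still short of the middle of the bridge (distance between stop_index and mark below 0.004 m and velocity of joint stop between -0.005 and 0.005 m/s and y of batten in the frame of jig below -0.125 m), for 0.3 s.
2. the batten lies in its channel with its end within 3 mm of the stop's face (y of batten in the frame of stop_face between -0.118 and -0.112 m and x of batten in the frame of jig between -0.006 and 0.006 m and z of batten in the frame of jig between 0.014 and 0.022 m and angle between the y axis of batten and the y axis of jig, either way round below 0.04 rad), for 0.2 s.
At the end, for the whole second after the job is handed in: The stop's pointer is within 4 mm of the red mark, and the batten lies flat in its channel, passing under the bridge, with its end within 3 mm of the stop's face; both are at rest (all of step 2 and distance between stop_index and mark below 0.004 m and velocity of joint stop between -0.005 and 0.005 m/s and linear speed of batten below 0.01 m/s); the robot touches nothing.
It fails at once if the batten is lifted more than 15 mm off the channel floor (z of batten in the frame of jig above 0.033 m).
It fails at once if another thing on the bench or on the jig is moved by more than 30 mm (distance of any of offcut, pencil, tape, glue, case from where it was at the start of the episode above 0.03 m).
It also fails if it takes over 58 s, if anything falls off the work surface, if the arm or the gripper's body presses on something with over 40 N, if the wrist force passes 120 N, or if a joint passes its speed limit or range.

### The arm

A 7-joint arm with a two-finger parallel gripper is mounted at the origin on the work surface. World frame = base frame: x ahead of the robot, y to its left, z up, the work surface at z = 0. Lengths are in m, angles in rad, forces in N, time in s.
With the tool pointing down it reaches from about 0.35 to 0.9 m from the base axis. Payload 7.2 kg.
Tool frame: the origin (TCP) lies on the centre line of the jaws, within the pads' length; the fingertips stand 14 mm ahead of it and the grasp point (between the pads) lies 5 mm behind it; z points along the fingers, y is the line along which they close (so a half turn about z gives the same grasp; the last joint's range is limited). The gripper opens to 85 mm and grips with 20 to 120 N. Pads are 22 mm wide; open, the fingers measure 114 mm over their backs; the gripper's body (76 mm by 85 mm) begins 54 mm behind the grasp point. The pads swing forward as they close: fully open they stand 13 mm farther back than shut.
Start: joints at [1.267, 0.411, -0.013, 1.596, 0.006, 1.134, -0.082], TCP at [0.146, -0.608, 0.245] pointing down, gripper open.
Joint ranges: [-2.95, 2.95], [-0.29, 1.99], [-1.47, 1.44], [0.14, 2.54], [-1.03, 4.17], [0.13, 1.85], [-2.86, 2.86]. Speed limits (rad/s): [2.39, 2.39, 3.01, 3.01, 3.14, 3.14, 3.14].

### API

Orientations are given as a rotation vector (axis times angle).
In Python, from bench import r gives the robot as it stands.
- The arm moves only by the tool arm_command, never from a script. Its arguments are lists of equal length, an entry for each row: "gripper": the closure, from 0 (fully open) to 1 (shut); "delta_pos": the shift along the tool's x, y, z in cm, a list of three; "rot": the turn, a rotation vector about the tool's x, y, z in degrees, a list of three. A call has 1 to 12 rows; each row shifts and turns the commanded pose from where the row before left it, along the tool's axes as they then stand; what a row does not reach is not made up. A row lasts 1/10 s, in which the tool goes at most 50 mm and 8.59 degrees, less where a joint would pass 70% of its speed; a pose out of reach is approached as far as the arm can. A call is refused whole if a number of a shift passes 5 or a number of a turn 8.59, either way. A call with a gripper value outside its range is refused whole. The fingers move at their own pace and stop on an object; "force" is the grip in N (left out, the last holds). Time passes only in rows, so rows that do not move let the fingers close. It gives the time, the measured TCP pose, the force, the opening and the grip force at its end, in the units of the state.
- r.sense(): the state, without advancing time (a new reading comes with each control period).
- r.read_camera(name): name is "scene" or "top" or "wrist"; returns the picture (400x640x3 uint8, blue, green, red); there is no depth.
- r.camera_info(name): a dict with "K" (3x3 intrinsics, pixels), "k1" (the pictures are not rectified: a ray, as slopes to the right and down, at radius r is drawn at 1 + k1 r^2 times it, then the intrinsics apply), "position" and "rotation" of the camera in the world. Camera axes: x right, y down, z forward; pixel columns grow to the right and rows downward; lengths in m; the calibration is good to about 2 mm. A picture is of the moment at which its call begins: read the wrist's pose just before it. camera_info takes no time and is no camera call; for the wrist camera it gives the pose at the moment of the call.
- r.sign_off(): hands the job in; it is judged then, once.
Trained networks look in the newest picture that a camera, given by its name, has taken for a name from the list of things; names that differ only in an ending like _2 or _b are one class to them, and where a whole thing is asked for, a point or a joint stands for the part that bears it (a point fixed in the world has none). Each returns a list of dicts, best first, with "p" (0 to 1); they miss things now and then, are a little off and sometimes report something else, mostly with a low value. They report only what shows in the picture. A call takes as long as a camera call. They do not tell look-alikes from the thing itself.
- r.spot_in(camera, thing): "location" ([x, y, z] in m, in world coordinates, good to about 4 mm: the middle of the surface that is visible of it).
- r.tip_of(camera, thing): "location" ([x, y, z] in m, in world coordinates, good to about 4 mm: a listed point, or the origin of a listed thing).
The state is a dict: "t": time; "joints": joint angles; "joint_velocities": joint speeds; "tau": joint torques, N m; "tool_pos": TCP position; "tool_rot": TCP orientation; "wrist_force": force on the tool from outside, world axes, zero at the start; "wrist_torque": the same for the moment, N m; "opening": opening from 0.0 (shut) to 1.0 (fully open); "gripper_force": force on a finger pad.
Only numpy, scipy, OpenCV 4.12 (cv2) and the standard library are available. Lean on these libraries where they do the work, as an engineer would, in place of code of your own. Each camera call takes 0.05 s, during which the arm holds its last target. There are 200 camera calls.

## Working session

There is one attempt and no reset: what is moved stays moved. The work goes in short steps, Python scripts to look and compute and a tool call to move; the robot and the scene stay as the last step left them, time stands still between calls to the robot, and variables do not carry over. Pictures are saved under pics/ and viewed, at most 10 in all, crops included, and the job is handed in when it is done.

Besides the shell and the picture viewer there is one more tool, called after ">>>" as a command line: name --argument value ..., lists and objects as JSON in quotes. arm_command: Moves the arm, as the interface text tells. Its arguments: {"type":"object","properties":{"gripper":{"type":"array"},"delta_pos":{"type":"array"},"rot":{"type":"array"},"force":{"type":"number"}},"required":["gripper","delta_pos","rot"]}

```bash
mkdir -p pics; cat > h.py <<'E'
from bench import r
import numpy as np, cv2
from scipy.spatial.transform import Rotation as R
def ray(cam,u,v,info=None):
    i=info or r.camera_info(cam);K=np.array(i["K"]);d=np.array([(u-K[0,2])/K[0,0],(v-K[1,2])/K[1,1]])
    s=d.copy()
    for _ in range(20): s=d/(1+i["k1"]*(s@s))
    Rm=np.array(i["rotation"])
    if Rm.shape!=(3,3): Rm=R.from_rotvec(Rm).as_matrix()
    return np.array(i["position"]),Rm@np.array([s[0],s[1],1])
def atz(cam,u,v,z):
    p,d=ray(cam,u,v); return p+d*(z-p[2])/d[2]
def proj(cam,P):
    i=r.camera_info(cam);Rm=np.array(i["rotation"])
    c=Rm.T@(np.array(P)-np.array(i["position"]));s=c[:2]/c[2]
    s=s*(1+i["k1"]*(s@s));K=np.array(i["K"]);return K[0,0]*s[0]+K[0,2],K[1,1]*s[1]+K[1,2]
E
python3 - <<'E'
from h import *
np.set_printoptions(precision=4,suppress=True)
for c in ["scene","top"]:
    cv2.imwrite(f"pics/{c}0.png",r.read_camera(c))
    i=r.camera_info(c);print(c,i["position"],np.array(i["K"]).tolist(),i["k1"],np.shape(i["rotation"]))
    for t in ["jig","bridge","stop_face","stop_index","mark","batten","offcut","pencil","tape","glue","case"]:
        print(t,[(round(d["p"],2),np.round(d["location"],4).tolist()) for d in r.tip_of(c,t)][:4])
s=r.sense();print(s["t"],s["tool_pos"],R.from_rotvec(s["tool_rot"]).as_matrix())
E
```

```text
scene [ 0.9397 -0.3547  0.7378] [[366.04919260642987, 0.0, 313.3357705541769], [0.0, 366.04919260642987, 196.22821984598556], [0.0, 0.0, 1.0]] -0.0014199284301869577 (3,)
jig [(0.72, [0.4806, 0.0354, 0.0031])]
bridge [(0.68, [0.4794, 0.0303, 0.0618])]
stop_face [(0.72, [0.4655, 0.2802, 0.0344])]
stop_index [(0.9, [0.5203, 0.284, 0.0298])]
mark [(0.75, [0.4647, 0.2801, 0.0324]), (0.57, [0.5265, 0.1791, 0.0328])]
batten [(0.88, [0.3808, -0.5079, 0.0007]), (0.8, [0.4914, -0.1293, 0.0179]), (0.65, [0.253, -0.2433, -0.0033]), (0.63, [0.2663, 0.2284, 0.0014])]
offcut [(0.71, [0.4138, -0.0329, 0.0187])]
pencil [(0.65, [0.4095, 0.1434, 0.0156])]
tape []
glue [(0.62, [0.7393, 0.1832, 0.0004])]
case [(0.93, [0.7557, -0.2383, -0.0027])]
top [ 0.2024 -0.109   1.3359] [[515.1503841403622, 0.0, 303.6417461093234], [0.0, 515.1503841403622, 201.6652574394019], [0.0, 0.0, 1.0]] -0.10723337401873889 (3,)
jig [(0.93, [0.4827, 0.0313, 0.0021]), (0.34, [0.4125, -0.0318, 0.0184])]
bridge [(0.83, [0.4811, 0.0329, 0.0608])]
stop_face [(0.55, [0.4671, 0.2808, 0.0343])]
stop_index [(0.75, [0.5197, 0.2838, 0.0278])]
mark [(0.38, [0.5285, 0.1844, 0.0299])]
batten [(0.92, [0.4965, -0.1361, 0.023]), (0.84, [0.2607, 0.2263, 0.0028]), (0.63, [0.2529, -0.2469, -0.0044])]
offcut [(0.49, [0.4703, 0.2807, 0.0354])]
pencil [(0.65, [0.4082, 0.141, 0.0168])]
tape [(0.8, [0.7361, -0.0226, -0.0003])]
glue [(0.86, [0.7427, 0.1852, -0.0026])]
case [(0.72, [0.7589, -0.2433, -0.0019])]
1.2 [ 0.146  -0.6077  0.2453] [[ 0.9723  0.2336  0.    ]
 [ 0.2336 -0.9723 -0.    ]
 [ 0.      0.     -1.    ]]
```

View pics/scene0.png

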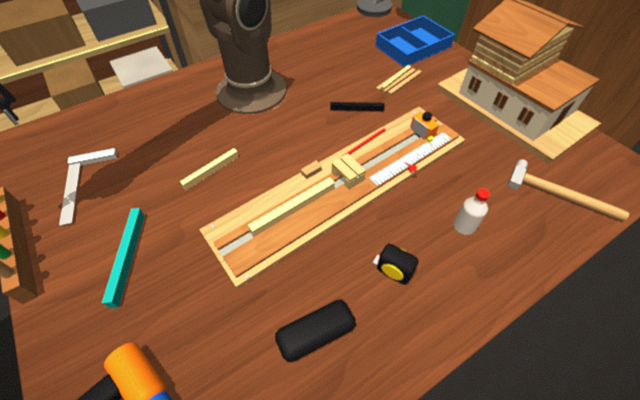

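View pics/top0.png

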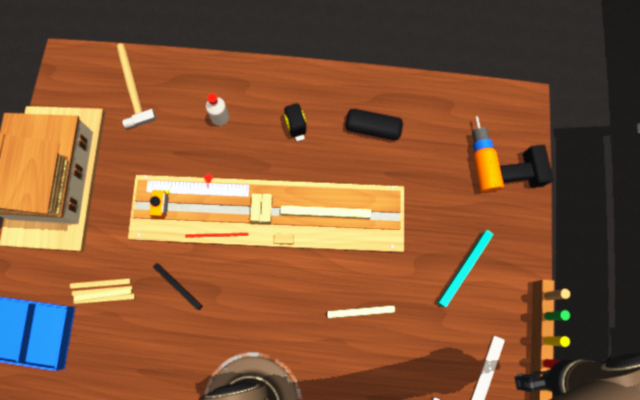

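```bash
python3 - <<'E'
import cv2
a=cv2.imread("pics/top0.png")[130:290,350:560] if 0 else cv2.imread("pics/top0.png")
cv2.imwrite("pics/t_crop.png",cv2.resize(a[280:345,110:480][:, :],None,fx=2,fy=2))
s=cv2.imread("pics/scene0.png")
E
```

```text
(no output)
```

The scene picture shows the stop at about (425,125), the mark at (410,168) and the batten running from (250,230) to (335,185). The top picture shows the stop at (157,205), the mark at (208,182), and the batten at row 212 across columns 281–370. The network poses agree with this. The jig yaw is about 0.06 rad. I'll move over the batten and bridge first for a wrist view.

>>> arm_command --gripper '[0,0,0,0,0,0,0,0,0,0,0,0]' --delta_pos '[[3.6,-2.65,0],[3.6,-2.65,0],[3.6,-2.65,0],[3.6,-2.65,0],[3.6,-2.65,0],[3.6,-2.65,0],[3.6,-2.65,0],[3.6,-2.65,0],[3.6,-2.65,0],[3.6,-2.65,0],[3.6,-2.65,0],[3.6,-2.65,0]]' --rot '[[0,0,0],[0,0,0],[0,0,0],[0,0,0],[0,0,0],[0,0,0],[0,0,0],[0,0,0],[0,0,0],[0,0,0],[0,0,5],[0,0,5]]'

```text
t: 2.4
tool_pos: [0.4954, -0.1987, 0.2456]
tool_rot: [3.14, 0.091, 0.001]
wrist_force: [0.5, -1.5, 0.5]
opening: 0.999
gripper_force: 0.0
```

```bash
sed -i 's/Rm=np.array(i\["rotation"\])$/Rm=R.from_rotvec(i["rotation"]).as_matrix()/;s/^    c=/    c=/' h.py; sed -i 's/i=r.camera_info(cam);Rm=np.array(i\["rotation"\])/i=r.camera_info(cam);Rm=R.from_rotvec(i["rotation"]).as_matrix()/' h.py; sed -i '/Rm.shape/d' h.py
python3 - <<'E'
from h import *
i=r.camera_info("wrist");cv2.imwrite("pics/w1.png",r.read_camera("wrist"))
for t in ["bridge","batten","mark"]:
    print(t,[(round(d["p"],2),np.round(d["location"],4).tolist()) for d in r.tip_of("wrist",t)][:3])
s=r.sense();print(s["t"],s["tool_pos"],s["tool_rot"],i["position"],np.array(i["K"])[0],R.from_rotvec(i["rotation"]).as_matrix().round(3).tolist())
E
```

```text
bridge [(0.67, [0.4833, 0.0308, 0.0615])]
batten [(0.94, [0.2665, 0.2232, -0.0054]), (0.77, [0.3878, -0.505, -0.0052]), (0.73, [0.4907, -0.1334, 0.0183])]
mark []
2.6 [ 0.49512162 -0.19921587  0.24513994] [-3.13982053e+00 -1.01619237e-01  4.02234976e-04] [ 0.56222387 -0.19421511  0.37516616] [300.36718906   0.         324.21979308] [[0.057, -0.963, -0.265], [-0.998, -0.054, -0.016], [0.001, 0.265, -0.964]]
```

View pics/w1.png

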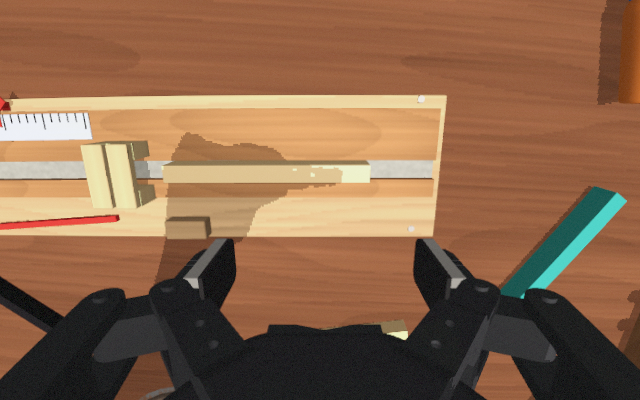

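The wrist picture shows the batten's top from column 163 to 370 at row 173, the bridge at (115,175), and board corners at (446,96) and (433,237). Next I'll move along the jig to look over the stop and mark.

>>> arm_command --gripper '[0,0,0,0,0,0,0,0,0,0,0]' --delta_pos '[[0,-4,0],[0,-4,0],[0,-4,0],[0,-4,0],[0,-4,0],[0,-4,0],[0,-4,0],[0,-4,0],[0,-4,0],[0,-4,0],[0,0,0]]' --rot '[[0,0,0],[0,0,0],[0,0,0],[0,0,0],[0,0,0],[0,0,0],[0,0,0],[0,0,0],[0,0,0],[0,0,0],[0,0,0]]'

```text
t: 3.7
tool_pos: [0.4692, 0.2032, 0.2456]
tool_rot: [-3.137, -0.105, -0.001]
wrist_force: [-0.4, 0.3, 0.1]
opening: 0.999
gripper_force: 0.0
```

```bash
python3 - <<'E'
from h import *
i=r.camera_info("wrist");cv2.imwrite("pics/w2.png",r.read_camera("wrist"))
for t in ["bridge","stop_face","stop_index","mark","jig"]:
    print(t,[(round(d["p"],2),np.round(d["location"],4).tolist()) for d in r.tip_of("wrist",t)][:3])
s=r.sense();print(s["t"],s["tool_pos"],s["tool_rot"])
import json;json.dump({k:np.array(v).tolist() for k,v in i.items()},open("w2.json","w"))
E
```

```text
bridge [(0.61, [0.4822, 0.0321, 0.0576])]
stop_face [(0.93, [0.468, 0.276, 0.0361])]
stop_index [(0.68, [0.5228, 0.2824, 0.031])]
mark [(0.77, [0.5286, 0.1792, 0.031])]
jig [(0.83, [0.482, 0.0332, 0.0003])]
4.0 [0.47063809 0.19692329 0.24523031] [3.13931663e+00 9.16170992e-02 1.70688604e-04]
```

View pics/w2.png

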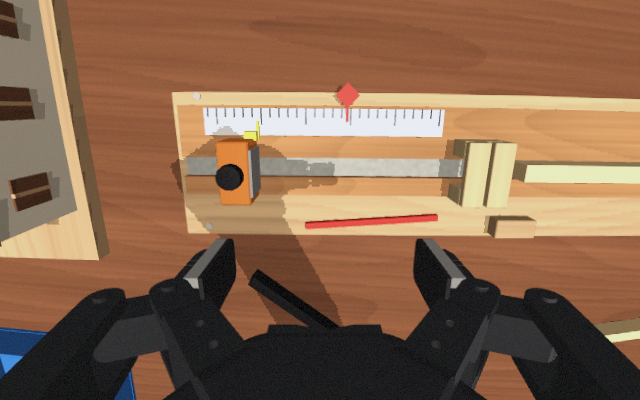

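The picture shows the yellow pointer at about (259,130), the red line at (347,115) and the knob at (229,177). The board's left corners are at (173,93) and (188,234). I'll convert these pixels into a jig pose.

```bash
python3 - <<'E'
from h import *
import json
np.set_printoptions(precision=4,suppress=True)
i2=json.load(open("w2.json"))
def at(u,v,z):
    p,d=ray("wrist",u,v,i2);return p+d*(z-p[2])/d[2]
im=cv2.imread("pics/w2.png");h=cv2.cvtColor(im,cv2.COLOR_BGR2HSV).astype(int)
y=(h[...,0]>24)&(h[...,0]<34)&(h[...,1]>190)&(h[...,2]>150)
y[:110]=0;y[145:]=0;y[:,:240]=0;y[:,270:]=0
v,u=np.nonzero(y)
for k in range(v.min(),v.max()+1):print(k,u[v==k].min(),u[v==k].max(),end=';')
red=((h[...,0]<6)|(h[...,0]>174))&(h[...,1]>150)&(h[...,2]>90);red[:80]=0;red[140:]=0;red[:,:320]=0;red[:,370:]=0
v,u=np.nonzero(red);print()
for k in range(v.min(),v.max()+1):
  if (v==k).any():print(k,u[v==k].min(),u[v==k].max(),end=';')
print()
print("mark",at(347.4,115,.0305),"ptr",at(259,124,.0305),"knobtop",at(229.5,176,.09))
for n,p in dict(farL=(173,93),nearL=(188,234)).items():print(n,at(*p,.018))
print("pencil",at(306,225,.026))
E
```

```text
Traceback (most recent call last):
ValueError: zero-size array to reduction operation minimum which has no identity
```

```bash
python3 - <<'E'
from h import *
import json
np.set_printoptions(precision=4,suppress=True)
i2=json.load(open("w2.json"))
def at(u,v,z):
    p,d=ray("wrist",u,v,i2);return p+d*(z-p[2])/d[2]
im=cv2.imread("pics/w2.png").astype(int)
B,G,Rd=im[...,0],im[...,1],im[...,2]
def rows(m,a,b,c,d):
    for k in range(a,b):
        w=np.nonzero(m[k,c:d])[0]
        if len(w):print(k,w.min()+c,w.max()+c,end='; ')
    print()
rows((Rd>110)&(G>.7*Rd)&(B<.6*G),110,146,240,272)
rows((Rd>90)&(G<.55*Rd)&(B<.55*Rd),80,140,325,370)
rows((Rd<60)&(G<60)&(B<60),155,200,205,255)
print("mark",at(347.4,115,.0305),"ptr",at(258.5,124,.0305),"knobtop",at(229.5,176,.09))
for n,p in dict(farL=(173,93),nearL=(188,234)).items():print(n,at(*p,.018))
# knob height from two views: scene knob px (427,117)
E
```

```text
121 256 258; 122 256 258; 123 256 258; 124 256 258; 125 256 258; 126 256 258; 127 256 258; 128 257 258; 129 257 258; 130 256 258; 131 245 258; 132 244 258; 133 244 258; 134 244 258; 135 243 258; 136 243 259; 137 243 259; 138 244 259; 139 252 259; 140 254 257; 
83 347 349; 84 346 350; 85 345 351; 86 344 352; 87 342 353; 88 341 354; 89 340 354; 90 339 355; 91 338 356; 92 338 357; 93 337 357; 94 337 358; 95 336 358; 96 337 357; 97 338 356; 98 339 356; 99 340 354; 100 340 353; 101 341 352; 102 342 352; 103 342 352; 104 342 350; 105 345 349; 106 346 348; 107 346 348; 108 347 347; 109 347 347; 110 347 347; 111 347 347; 112 347 347; 113 346 347; 114 346 347; 115 347 347; 116 347 347; 117 347 347; 118 347 347; 119 346 347; 120 347 347; 
164 228 231; 165 224 235; 166 223 236; 167 222 238; 168 221 239; 169 220 240; 170 218 240; 171 217 241; 172 217 241; 173 217 242; 174 217 242; 175 216 242; 176 216 242; 177 216 242; 178 216 242; 179 216 242; 180 216 242; 181 217 241; 182 217 241; 183 218 240; 184 218 239; 185 219 238; 186 220 237; 187 221 236; 188 223 234; 189 225 232; 
mark [0.5321 0.1823 0.0305] ptr [0.5158 0.2811 0.0305] knobtop [0.4679 0.2963 0.09  ]
farL [0.544  0.3825 0.018 ]
nearL [0.3702 0.3741 0.018 ]
```

```bash
python3 - <<'E'
from h import *
import json
np.set_printoptions(precision=4,suppress=True)
i2=json.load(open("w2.json"))
def tri(*rs):
    A=0;b=0
    for p,d in rs:
        d=d/np.linalg.norm(d);M=np.eye(3)-np.outer(d,d);A=A+M;b=b+M@p
    return np.linalg.solve(A,b)
out=[]
for c,(a,b,e,f) in dict(scene=(105,135,410,445),top=(190,215,145,168)).items():
    im=cv2.imread(f"pics/{c}0.png")[a:b,e:f].max(2)<60
    n,l,st,ct=cv2.connectedComponentsWithStats(im.astype(np.uint8));k=1+st[1:,4].argmax();print(c,st[k],ct[k]+[e,a]);out.append(ray(c,*(ct[k]+[e,a])))
w=ray("wrist",229,177,i2)
print(tri(out[0],w),tri(out[1],w),tri(out[0],out[1],w))
s=r.sense();T=R.from_rotvec(s["tool_rot"]).as_matrix()
print(s["tool_pos"],T.T@(np.array([.468,.297,.088])-s["tool_pos"]))
E
```

```text
scene [13  8  8  7 48] [426.625  116.0833]
top [ 6  8  8  7 47] [154.5745 200.9149]
[0.4644 0.2988 0.0822] [0.4645 0.2989 0.0801] [0.4644 0.2982 0.0823]
[0.4706 0.1969 0.2452] [ 0.0032 -0.1002  0.1571]
```

>>> arm_command --gripper '[0,0,0,0,0,0,0,0]' --delta_pos '[[0,-3.4,0],[0,-3.4,0],[0,-3.4,0],[0,0,4.5],[0,0,4.5],[0,0,4.5],[0,0,2.3],[0,0,0]]' --rot '[[0,0,0],[0,0,0],[0,0,0],[0,0,0],[0,0,0],[0,0,0],[0,0,0],[0,0,0]]' --force 40

```text
t: 4.8
tool_pos: [0.4626, 0.2981, 0.084]
tool_rot: [3.136, 0.094, -0.008]
wrist_force: [-0.1, 0.0, 0.4]
opening: 0.999
gripper_force: 0.0
```

>>> arm_command --gripper '[1,1,1,1,1,1,1]' --delta_pos '[[0,0,0],[0,0,0],[0,0,0],[0,0,0],[0,0,0],[0,0,0],[0,0,0]]' --rot '[[0,0,0],[0,0,0],[0,0,0],[0,0,0],[0,0,0],[0,0,0],[0,0,0]]'

```text
t: 5.5
tool_pos: [0.4648, 0.2994, 0.0887]
tool_rot: [3.138, 0.094, 0.003]
wrist_force: [-1.6, -6.0, 9.4]
opening: 0.287
gripper_force: 38.8
```

>>> arm_command --gripper '[1,1,1,1,1,1,1,1,1,1,1,1]' --delta_pos '[[0,0,-0.2],[0,1,0],[0,1,0],[0,1,0],[0,1,0],[0,1,0],[0,1,0],[0,1,0],[0,1,0],[0,1,0],[0,0.8,0],[0,0,0]]' --rot '[[0,0,0],[0,0,0],[0,0,0],[0,0,0],[0,0,0],[0,0,0],[0,0,0],[0,0,0],[0,0,0],[0,0,0],[0,0,0],[0,0,0]]'

```text
t: 6.7
tool_pos: [0.4703, 0.2037, 0.0889]
tool_rot: [-3.138, -0.096, -0.002]
wrist_force: [3.3, 3.5, -13.5]
opening: 0.282
gripper_force: 41.7
```

```bash
cat > chk.py <<'E'
from h import *
import sys,json
n=sys.argv[1]
i=r.camera_info("wrist");im=r.read_camera("wrist");cv2.imwrite(f"pics/{n}.png",im)
json.dump({k:np.array(v).tolist() for k,v in i.items()},open(n+".json","w"))
for t in ["stop_index","mark"]:
    for c in ["wrist","scene"]:
        if c=="scene" and t=="stop_index": cv2.imwrite(f"pics/{n}s.png",r.read_camera(c))
        print(t,c,[(round(d["p"],2),np.round(d["location"],4).tolist()) for d in r.tip_of(c,t)][:2])
s=r.sense();print(s["t"],s["tool_pos"],s["tool_rot"],s["wrist_force"])
E
python3 chk.py w3; python3 -c "
import cv2;print(cv2.imwrite('pics/w3c.png',cv2.resize(cv2.imread('pics/w3.png')[0:300,200:600],None,fx=2,fy=2)))"
```

```text
stop_index wrist [(0.87, [0.5273, 0.1846, 0.0303])]
stop_index scene [(0.8, [0.5271, 0.1866, 0.0283])]
mark wrist [(0.81, [0.5253, 0.1833, 0.0289])]
mark scene [(0.63, [0.5261, 0.188, 0.0314]), (0.45, [0.5276, 0.1783, 0.034])]
7.0 [0.47034605 0.20370084 0.08892096] [-3.13844954e+00 -9.64401964e-02 -1.41157988e-03] [  4.69457818   3.22939333 -12.57496396]
True
```

View pics/w3c.png

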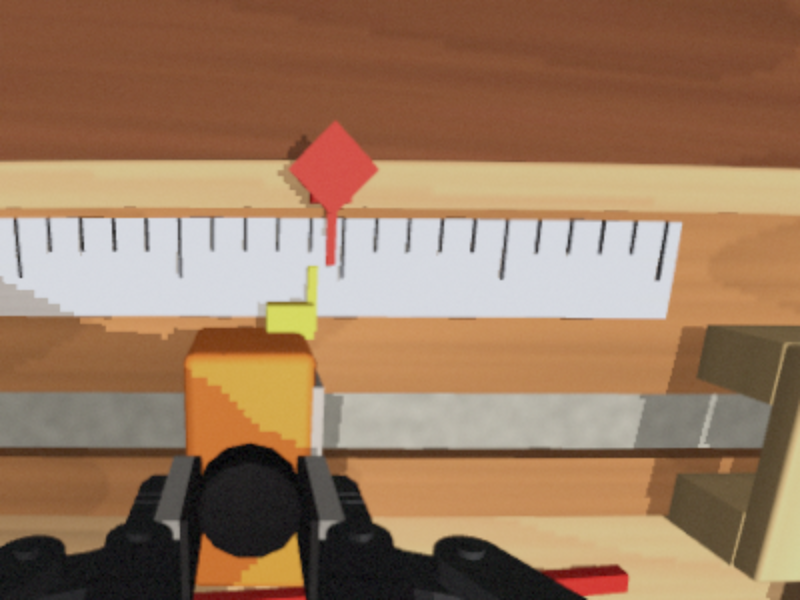

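The crop shows the pointer at column 311 and the red line at 330, at a scale of about 3.2 px/mm. The stop still has to move about 5.8 mm towards the bridge.

>>> arm_command --gripper '[1,1,1,1,1]' --delta_pos '[[0,0,0.1],[0,0.3,0],[0,0.3,0],[0,0,0],[0,0,0]]' --rot '[[0,0,0],[0,0,0],[0,0,0],[0,0,0],[0,0,0]]'

```text
t: 7.5
tool_pos: [0.4706, 0.1992, 0.0888]
tool_rot: [-3.137, -0.098, -0.003]
wrist_force: [1.8, 5.3, -4.3]
opening: 0.282
gripper_force: 42.5
```

```bash
cat > m.py <<'E'
from h import *
import sys,json
n=sys.argv[1];i2=json.load(open(n+".json"));im=cv2.imread(f"pics/{n}.png").astype(int)
def at(u,v,z=.0305):
    p,d=ray("wrist",u,v,i2);return p+d*(z-p[2])/d[2]
B,G,Rd=im[...,0],im[...,1],im[...,2]
def line(m,wmax):
    P=[]
    for k in range(60,190):
        w=np.nonzero(m[k,320:400])[0]+320
        if len(w) and w.max()-w.min()<=wmax:P.append(at(w.mean(),k))
    return np.array(P)
for nm,m in (("ptr",(Rd>150)&(G>.75*Rd)&(B<.5*G)),("red",(Rd>110)&(G<.5*Rd)&(B<.5*Rd))):
    P=line(m,8);P=P[(P[:,0]>.505)&(P[:,0]<.55)]
    print(nm,len(P),P.min(0).round(4),P.max(0).round(4)); j=P@np.array([-.05,.9987,0]);print("jig y",np.median(j).round(4))
E
python3 m.py w3; python3 chk.py w4; python3 m.py w4
```

```text
ptr 19 [0.5134 0.1873 0.0305] [0.5245 0.1881 0.0305]
jig y 0.1615
red 29 [0.5261 0.1827 0.0305] [0.5426 0.1838 0.0305]
jig y 0.1562
stop_index wrist [(0.68, [0.5279, 0.1809, 0.0306])]
stop_index scene [(0.69, [0.5239, 0.1849, 0.0297])]
mark wrist [(0.91, [0.5308, 0.1817, 0.0283])]
mark scene [(0.5, [0.527, 0.1793, 0.0298])]
7.8 [0.47061614 0.19913393 0.08884467] [-3.13690513e+00 -9.81707471e-02 -2.92483286e-03] [ 1.30772304  5.74213056 -4.78932626]
ptr 19 [0.5138 0.1828 0.0305] [0.5249 0.1835 0.0305]
jig y 0.157
red 29 [0.5262 0.1826 0.0305] [0.5428 0.1837 0.0305]
jig y 0.1563
```

>>> arm_command --gripper '[1,1,0,0,0,0,0,0,0]' --delta_pos '[[0,0.1,0],[0,0,0],[0,0,0],[0,0,0],[0,0,0],[0,0,-3],[0,0,-4],[0,0,-4],[0,0,0]]' --rot '[[0,0,0],[0,0,0],[0,0,0],[0,0,0],[0,0,0],[0,0,0],[0,0,0],[0,0,0],[0,0,0]]'

```text
t: 8.7
tool_pos: [0.4728, 0.1973, 0.2035]
tool_rot: [-3.138, -0.096, -0.013]
wrist_force: [0.4, 1.3, -0.2]
opening: 0.999
gripper_force: 0.0
```

```bash
python3 chk.py w5; python3 m.py w5;python3 - <<'E'
from h import *
import json
np.set_printoptions(precision=4,suppress=True)
i2=json.load(open("w5.json"))
E
```

```text
stop_index wrist [(0.62, [0.5301, 0.1778, 0.0307])]
stop_index scene [(0.74, [0.5272, 0.1842, 0.0326])]
mark wrist [(0.93, [0.5243, 0.1823, 0.0325]), (0.56, [0.4806, 0.032, 0.0601])]
mark scene [(0.54, [0.5286, 0.182, 0.0305])]
9.0 [0.46961612 0.19552735 0.1970386 ] [ 3.13927256  0.0961075  -0.00348043] [-0.49611062  0.70765527 -1.23950588]
ptr 12 [0.5135 0.1824 0.0305] [0.5245 0.1861 0.0305]
jig y 0.1565
red 19 [0.5265 0.1826 0.0305] [0.5437 0.1839 0.0305]
jig y 0.1562
```

View pics/w5.png

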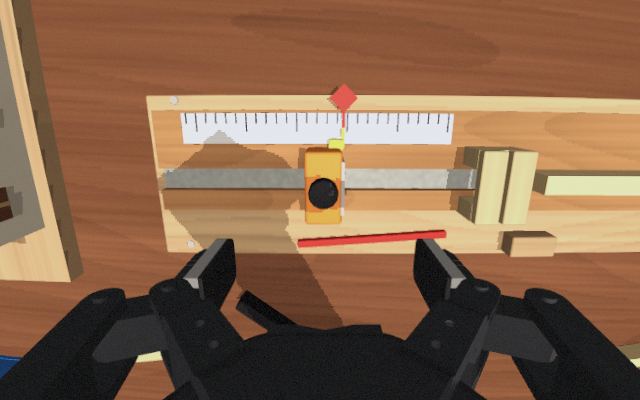

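The pointer at (343,130) is in line with the red mark at (344,118), within about 0.3 mm. Next I'll go behind the batten with the fingers closed.

>>> arm_command --gripper '[1,1,1,1,1,1,1,1,1,1,1,1]' --delta_pos '[[0,4.5,0],[0,4.5,0],[0,4.5,0],[0,4.5,0],[0,4.5,0],[0,4.5,0],[0,4.5,0],[0,4.5,0],[0,4.5,0],[0,4.5,0],[0,4.5,0],[0,0,0]]' --rot '[[0,0,0],[0,0,0],[0,0,0],[0,0,0],[0,0,0],[0,0,0],[0,0,0],[0,0,0],[0,0,0],[0,0,0],[0,0,0],[0,0,0]]' --force 20

```text
t: 10.2
tool_pos: [0.4985, -0.3053, 0.1964]
tool_rot: [3.139, 0.083, -0.004]
wrist_force: [-0.3, 0.4, 0.2]
opening: 0.001
gripper_force: 0.0
```

```bash
python3 - <<'E'
from h import *
np.set_printoptions(precision=4,suppress=True)
i=r.camera_info("wrist");im=r.read_camera("wrist");cv2.imwrite("pics/w6.png",im)
import json;json.dump({k:np.array(v).tolist() for k,v in i.items()},open("w6.json","w"))
for t in ["batten","bridge"]:
    print(t,[(round(d["p"],2),np.round(d["location"],4).tolist()) for d in r.tip_of("wrist",t)][:3])
    if t=="batten":print([(round(d["p"],2),np.round(d["location"],4).tolist()) for d in r.spot_in("wrist",t)][:3])
s=r.sense();print(s["t"],s["tool_pos"],s["tool_rot"],s["opening"])
i1=dict(i);i1["position"]=[0.56222387,-0.19421511,0.37516616]
M=np.array([[0.057,-0.963,-0.265],[-0.998,-0.054,-0.016],[0.001,0.265,-0.964]]);i1["rotation"]=R.from_matrix(M).as_rotvec()
for u,v in((370,172),(163,173)):
    p,d=ray("wrist",u,v,i1);print("batten end w1",p+d*(.052-p[2])/d[2])
E
```

```text
batten [(0.95, [0.4869, -0.1352, 0.0178]), (0.71, [0.3837, -0.5075, -0.0046])]
[(0.79, [0.4281, -0.5272, 0.0264]), (0.68, [0.492, -0.1416, 0.0524])]
bridge []
10.4 [ 0.5005 -0.2964  0.1974] [-3.1384 -0.0986  0.0019] 0.0012443214839696524
batten end w1 [ 0.4992 -0.2484  0.052 ]
batten end w1 [ 0.4854 -0.0201  0.052 ]
```

View pics/w6.png

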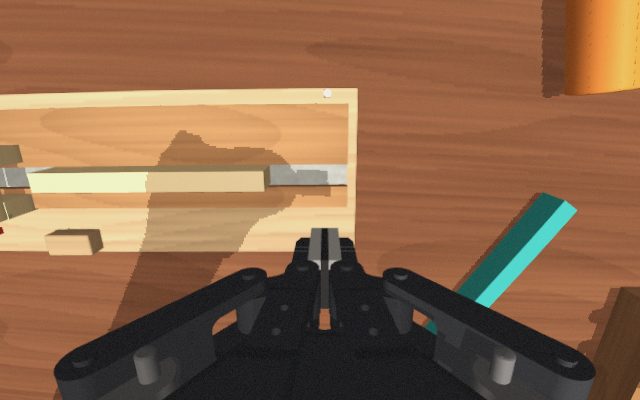

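The batten's near end is at (266,180), and the closed fingers at (325,245) line up with the channel behind it. I'll descend there.

>>> arm_command --gripper '[1,1,1,1,1,1]' --delta_pos '[[0.15,0,3.5],[0,0,4],[0,0,4],[0,0,2.5],[0,0,0.9],[0,0,0]]' --rot '[[0,0,0],[0,0,0],[0,0,0],[0,0,0],[0,0,0],[0,0,0]]'

```text
t: 11.0
tool_pos: [0.5019, -0.2963, 0.0484]
tool_rot: [-3.138, -0.099, 0.003]
wrist_force: [0.3, 0.5, -0.2]
opening: -0.001
gripper_force: 0.0
```

>>> arm_command --gripper '[1,1,1,1,1,1,1,1,1,1,1,1]' --delta_pos '[[0,-1,0],[0,-1,0],[0,-1,0],[0,-1,0],[0,-1,0],[0,-1,0],[0,-1,0],[0,-1,0],[0,-1,0],[0,-1,0],[0,0,0],[0,0,0]]' --rot '[[0,0,0],[0,0,0],[0,0,0],[0,0,0],[0,0,0],[0,0,0],[0,0,0],[0,0,0],[0,0,0],[0,0,0],[0,0,0],[0,0,0]]'

```text
t: 12.2
tool_pos: [0.496, -0.1978, 0.0492]
tool_rot: [-3.14, -0.097, 0.0]
wrist_force: [-0.2, 0.2, -0.4]
opening: -0.003
gripper_force: 0.0
```

```bash
cat > b.py <<'E'
from h import *
import sys
n=sys.argv[1]
i=r.camera_info("wrist");im=r.read_camera("wrist");cv2.imwrite(f"pics/{n}.png",im)
import json;json.dump({k:np.array(v).tolist() for k,v in i.items()},open(n+".json","w"))
for t in ["batten","stop_face"]:
    for c in ["wrist","top"]:
        if c=="top" and t=="batten": cv2.imwrite(f"pics/{n}t.png",r.read_camera(c))
        print(t,c,[(round(d["p"],2),np.round(d["location"],4).tolist()) for d in r.tip_of(c,t)][:3])
s=r.sense();print(s["t"],s["tool_pos"],s["tool_rot"],s["wrist_force"])
E
python3 b.py w7
```

```text
batten wrist [(0.61, [0.4834, -0.0695, 0.0182])]
batten top [(0.91, [0.2654, 0.227, 0.0008]), (0.74, [0.3857, -0.5035, -0.0033]), (0.72, [0.4886, -0.0721, 0.0243])]
stop_face wrist []
stop_face top [(0.7, [0.4769, 0.1825, 0.0347]), (0.25, [0.748, 0.1863, -0.0013])]
12.5 [ 0.49592157 -0.19853763  0.04921708] [ 3.14008304e+00  9.51775413e-02 -1.35513085e-04] [ 0.46143511 -0.47293173 -0.43418336]
```

View pics/w7.png

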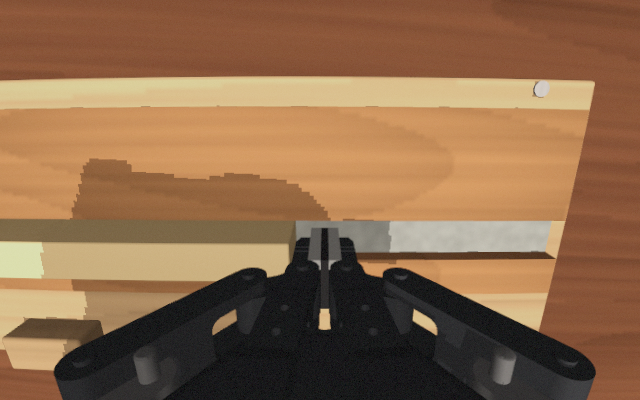

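The fingers touch the batten's end at column 293, and the batten lies straight in its channel. I'll push on.

>>> arm_command --gripper '[1,1,1,1,1,1,1,1,1,1,1,1]' --delta_pos '[[0,-1.2,0],[0,-1.2,0],[0,-1.2,0],[0,-1.2,0],[0,-1.2,0],[0,-1.2,0],[0,-1.2,0],[0,-1.2,0],[0,-1.2,0],[0,-1,0],[0,-0.5,0],[0,0,0]]' --rot '[[0,0,0],[0,0,0],[0,0,0],[0,0,0],[0,0,0],[0,0,0],[0,0,0],[0,0,0],[0,0,0],[0,0,0],[0,0,0],[0,0,0]]'

```text
t: 13.7
tool_pos: [0.4885, -0.0745, 0.0493]
tool_rot: [-3.14, -0.098, -0.0]
wrist_force: [0.2, 0.3, 0.4]
opening: 0.0
gripper_force: 0.0
```

```bash
python3 b.py w8; python3 -c "
import cv2,numpy as np
a=cv2.resize(cv2.imread('pics/w8.png')[120:270,:400],None,fx=2,fy=2);b=cv2.resize(cv2.imread('pics/w8t.png')[165:240,130:330],None,fx=4,fy=4)
cv2.imwrite('pics/c8.png',np.vstack([a,b]))"
```

```text
batten wrist []
batten top [(0.97, [0.4848, 0.0532, 0.0239]), (0.97, [0.385, -0.5072, 0.0001]), (0.87, [0.2629, 0.2251, 0.0016])]
stop_face wrist []
stop_face top [(0.69, [0.4752, 0.184, 0.0352]), (0.17, [0.7436, 0.1845, -0.0009])]
14.0 [ 0.48847009 -0.07591975  0.04925449] [ 3.13999464e+00  9.48131094e-02 -2.93796665e-05] [ 1.05793113 -0.28843429  0.58555672]
```

View pics/c8.png

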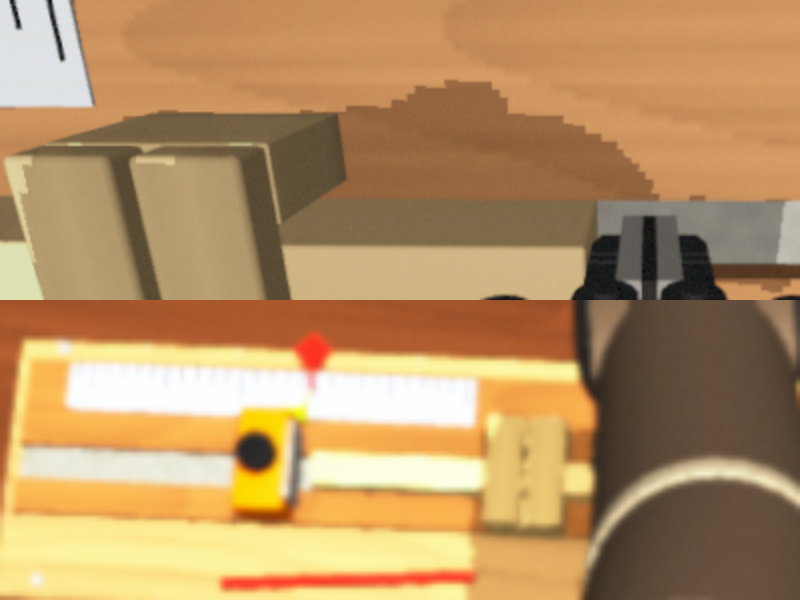

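The lower half (top view) shows the batten's front end about 7 mm short of the stop, with the stop still on the mark. I'll approach in small steps and watch the force.

>>> arm_command --gripper '[1,1,1,1,1]' --delta_pos '[[0,-0.15,0],[0,-0.15,0],[0,-0.1,0],[0,-0.1,0],[0,0,0]]' --rot '[[0,0,0],[0,0,0],[0,0,0],[0,0,0],[0,0,0]]'

```text
t: 14.5
tool_pos: [0.4882, -0.0702, 0.0493]
tool_rot: [-3.14, -0.097, -0.0]
wrist_force: [-0.3, 0.1, 0.4]
opening: 0.001
gripper_force: 0.0
```

>>> arm_command --gripper '[1,1,1]' --delta_pos '[[0,-0.1,0],[0,0,0],[0,0,0]]' --rot '[[0,0,0],[0,0,0],[0,0,0]]'

```text
t: 14.8
tool_pos: [0.4881, -0.0693, 0.0493]
tool_rot: [3.14, 0.096, 0.0]
wrist_force: [0.4, -1.1, 0.6]
opening: -0.002
gripper_force: 0.0
```

>>> arm_command --gripper '[1,1,1]' --delta_pos '[[0,-0.1,0],[0,0,0],[0,0,0]]' --rot '[[0,0,0],[0,0,0],[0,0,0]]'

```text
t: 15.1
tool_pos: [0.4881, -0.0683, 0.0493]
tool_rot: [-3.14, -0.096, -0.0]
wrist_force: [0.4, -0.1, -0.3]
opening: -0.0
gripper_force: 0.0
```

>>> arm_command --gripper '[1,1,1]' --delta_pos '[[0,-0.1,0],[0,0,0],[0,0,0]]' --rot '[[0,0,0],[0,0,0],[0,0,0]]'

```text
t: 15.4
tool_pos: [0.488, -0.0673, 0.0493]
tool_rot: [-3.14, -0.096, 0.0]
wrist_force: [-0.3, 0.2, 0.7]
opening: -0.003
gripper_force: 0.0
```

```bash
python3 - <<'E'
from h import *
im=r.read_camera("scene");cv2.imwrite("pics/s9.png",im)
im2=r.read_camera("top")
def L(a):return cv2.resize(a,None,fx=8,fy=8,interpolation=cv2.INTER_CUBIC)
cv2.imwrite("pics/c9.png",np.vstack([L(im[135:175,355:455]),L(im2[178:213,160:260])]))
print(r.sense()["tool_pos"],r.sense()["wrist_force"])
E
```

```text
[ 0.48795935 -0.06734378  0.04927536] [ 0.69719601 -0.57582793  0.90264127]
```

View pics/c9.png

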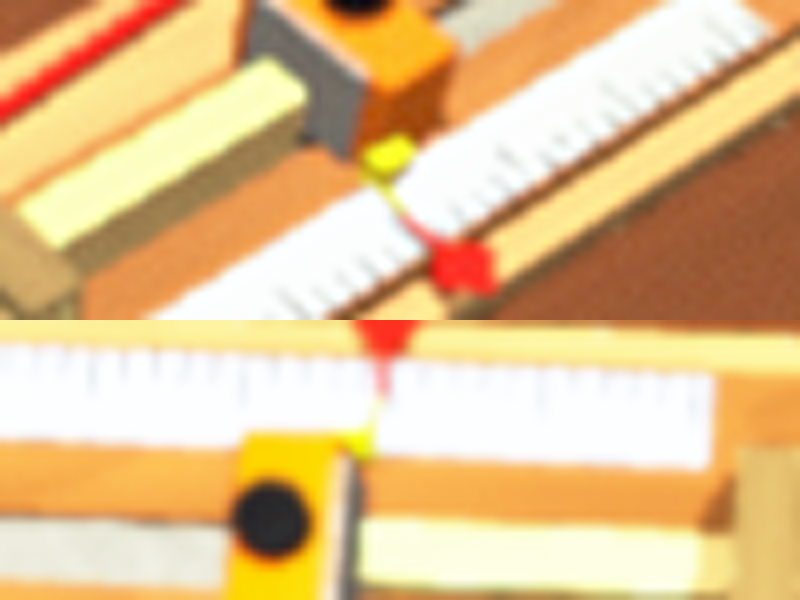

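The batten's end is almost at the face (top crop about column 360), and the pointer is on the mark. I'll continue in 1 mm steps until there is contact force.

>>> arm_command --gripper '[1,1,1]' --delta_pos '[[0,-0.1,0],[0,0,0],[0,0,0]]' --rot '[[0,0,0],[0,0,0],[0,0,0]]'

```text
t: 15.8
tool_pos: [0.4879, -0.0663, 0.0493]
tool_rot: [-3.14, -0.096, -0.0]
wrist_force: [0.0, -0.3, 0.3]
opening: -0.001
gripper_force: 0.0
```

>>> arm_command --gripper '[1,1,1]' --delta_pos '[[0,-0.1,0],[0,0,0],[0,0,0]]' --rot '[[0,0,0],[0,0,0],[0,0,0]]'

```text
t: 16.1
tool_pos: [0.4879, -0.0653, 0.0493]
tool_rot: [-3.14, -0.096, -0.0]
wrist_force: [-0.9, -0.8, -0.5]
opening: -0.001
gripper_force: 0.0
```

>>> arm_command --gripper '[1,1,1]' --delta_pos '[[0,-0.1,0],[0,0,0],[0,0,0]]' --rot '[[0,0,0],[0,0,0],[0,0,0]]'

```text
t: 16.4
tool_pos: [0.4878, -0.0643, 0.0493]
tool_rot: [-3.14, -0.096, -0.0]
wrist_force: [-0.6, 0.4, -0.3]
opening: -0.001
gripper_force: 0.0
```

```bash
cat > g.py <<'E'
from h import *
# end/face gap along batten's top middle in the scene: triangulate-free profile of gray between batten and face
im=r.read_camera("scene");t=r.read_camera("top")
print("top row profile (B-G-R)")
for k in (204,205,206): print(k,[tuple(int(x) for x in t[k,c]) for c in range(200,210)])
print(r.sense()["tool_pos"],r.sense()["wrist_force"])
for c in("top","scene"):
  for n in("stop_face","stop_index","mark"):
    print(c,n,[(round(d["p"],2),np.round(d["location"],4).tolist()) for d in r.tip_of(c,n)][:1])
  print(c,"batten",[np.round(d["location"],4).tolist() for d in r.tip_of(c,"batten") if d["location"][0]>.43])
E
python3 g.py
```

```text
top row profile (B-G-R)
204 [(94, 215, 251), (175, 230, 251), (189, 213, 231), (146, 175, 178), (178, 234, 229), (219, 252, 251), (226, 254, 253), (225, 254, 253), (224, 254, 253), (224, 254, 253)]
205 [(93, 217, 252), (164, 223, 249), (175, 199, 223), (140, 176, 178), (174, 236, 232), (216, 253, 252), (224, 254, 253), (224, 254, 253), (224, 254, 253), (225, 254, 253)]
206 [(103, 224, 252), (167, 223, 248), (170, 195, 217), (139, 177, 181), (176, 238, 235), (216, 253, 252), (223, 254, 253), (223, 254, 253), (224, 254, 253), (224, 254, 253)]
[ 0.48779316 -0.06436286  0.04930105] [-0.19065763  0.14141169  0.08554726]
top stop_face [(0.85, [0.4759, 0.1831, 0.0357])]
top stop_index [(0.93, [0.5269, 0.1843, 0.0332])]
top mark []
top batten [[0.4822, 0.0619, 0.0217]]
scene stop_face [(0.93, [0.4726, 0.181, 0.0346])]
scene stop_index [(0.76, [0.5253, 0.1849, 0.032])]
scene mark [(0.42, [0.5274, 0.1817, 0.0356])]
scene batten [[0.4786, 0.0687, 0.0201], [0.7583, -0.24, -0.0038]]
```

>>> arm_command --gripper '[1,1,1]' --delta_pos '[[0,-0.1,0],[0,0,0],[0,0,0]]' --rot '[[0,0,0],[0,0,0],[0,0,0]]'

```text
t: 17.2
tool_pos: [0.4877, -0.0635, 0.0493]
tool_rot: [3.14, 0.096, -0.0]
wrist_force: [0.3, -0.5, -0.9]
opening: -0.0
gripper_force: 0.4
```

>>> arm_command --gripper '[1,1,1]' --delta_pos '[[0,-0.1,0],[0,0,0],[0,0,0]]' --rot '[[0,0,0],[0,0,0],[0,0,0]]'

```text
t: 17.5
tool_pos: [0.4876, -0.0634, 0.0493]
tool_rot: [3.139, 0.095, -0.0]
wrist_force: [1.1, -5.9, 0.7]
opening: -0.002
gripper_force: 2.7
```

Contact: 5.9 N, with the tool halted. I'll retreat and check.

>>> arm_command --gripper '[1,1,1,1,1,1,1,1,1,1]' --delta_pos '[[0,0,0],[0,0.5,0],[0,1.5,0],[0,2,0],[0,0,-3],[0,0,-5],[0,0,-5],[0,-4,-2],[0,-5,0],[0,0,0]]' --rot '[[0,0,0],[0,0,0],[0,0,0],[0,0,0],[0,0,0],[0,0,0],[0,0,0],[0,0,0],[0,0,0],[0,0,0]]'

```text
t: 18.5
tool_pos: [0.4846, -0.0052, 0.2007]
tool_rot: [-3.136, -0.11, -0.005]
wrist_force: [1.2, 0.7, 0.4]
opening: -0.0
gripper_force: 0.0
```

```bash
python3 - <<'E'
from h import *
import json
np.set_printoptions(precision=4,suppress=True)
i2=r.camera_info("wrist");im=r.read_camera("wrist");cv2.imwrite("pics/w10.png",im);im=im.astype(int)
def at(u,v,z=.0305):
    p,d=ray("wrist",u,v,i2);return p+d*(z-p[2])/d[2]
B,G,Rd=im[...,0],im[...,1],im[...,2];ax=np.array([-.06,.9982,0])
for nm,m in (("ptr",(Rd>150)&(G>.75*Rd)&(B<.5*G)),("red",(Rd>110)&(G<.5*Rd)&(B<.5*Rd))):
    P=[]
    for k in range(20,300):
        w=np.nonzero(m[k])[0]
        w=[u for u in w if (lambda p:.505<p[0]<.545 and .16<p[1]<.2)(at(u,k))]
        if w and max(w)-min(w)<=5:P.append(at(np.mean(w),k))
    P=np.array(P);print(nm,len(P),P.min(0),P.max(0),np.median(P@ax))
for n in("batten","stop_face"):
  for c in("wrist","top"):
    if n=="batten" and c=="top":r.read_camera(c)
    print(n,c,[np.round(d["location"],4).tolist() for d in r.tip_of(c,n) if .43<d["location"][0]<.6])
# profile along batten top mid towards the face, every 1 mm, at z=.052
print([ (round(float(y),3),im[int(v+.5),int(u+.5)].tolist()) for y in np.arange(.170,.186,.001) for u,v in [proj("wrist",[.4815-.06*(y-.0315),y,.051])]])
s=r.sense();print(s["t"],s["tool_pos"],s["wrist_force"])
E
```

```text
ptr 11 [0.5147 0.1841 0.0305] [0.5245 0.1849 0.0305] 0.1529797775289987
red 18 [0.5266 0.1829 0.0305] [0.5428 0.1844 0.0305] 0.15116170805881035
batten wrist [[0.478, 0.0615, 0.0227], [0.5285, 0.18, 0.0289]]
batten top []
stop_face wrist [[0.4751, 0.1786, 0.0362], [0.5314, 0.1812, 0.0296]]
stop_face top [[0.4741, 0.1833, 0.0336]]
[(0.17, [169, 215, 215]), (0.171, [126, 159, 164]), (0.172, [88, 91, 98]), (0.173, [88, 93, 99]), (0.174, [87, 90, 96]), (0.175, [89, 95, 99]), (0.176, [91, 93, 99]), (0.177, [87, 93, 100]), (0.178, [89, 91, 98]), (0.179, [85, 89, 96]), (0.18, [83, 89, 93]), (0.181, [88, 94, 98]), (0.182, [93, 97, 102]), (0.183, [149, 155, 163]), (0.184, [201, 208, 216]), (0.185, [198, 207, 215])]
18.8 [ 0.4845 -0.0136  0.1989] [-1.4308 -0.3281 -0.2798]
```

>>> arm_command --gripper '[1,1,1,1,1,1,1]' --delta_pos '[[0,-4,0],[0,-4,0],[0,-4,0],[0,-3,0],[0,-3,0],[0,0,0],[0,0,0]]' --rot '[[0,0,0],[0,0,0],[0,0,0],[0,0,0],[0,0,0],[0,0,0],[0,0,0]]'

```text
t: 19.5
tool_pos: [0.4736, 0.1668, 0.1988]
tool_rot: [3.14, 0.097, -0.001]
wrist_force: [-0.8, -0.5, -0.0]
opening: -0.002
gripper_force: 0.0
```

```bash
python3 - <<'E'
from h import *
np.set_printoptions(precision=4,suppress=True)
i2=r.camera_info("wrist");im=r.read_camera("wrist").astype(int)
def at(u,v,z=.0305):
    p,d=ray("wrist",u,v,i2);return p+d*(z-p[2])/d[2]
B,G,Rd=im[...,0],im[...,1],im[...,2];ax=np.array([-.06,.9982,0])
for nm,m in (("ptr",(Rd>150)&(G>.75*Rd)&(B<.5*G)),("red",(Rd>110)&(G<.5*Rd)&(B<.5*Rd))):
    P=[]
    for k in range(20,300):
        w=np.nonzero(m[k])[0]
        w=[u for u in w if (lambda p:.505<p[0]<.545 and .16<p[1]<.2)(at(u,k))]
        if w and max(w)-min(w)<=5:P.append(at(np.mean(w),k))
    P=np.array(P);print(nm,len(P),P.min(0),P.max(0),np.median(P@ax))
print([ (round(float(y),3),im[int(v+.5),int(u+.5)].tolist()) for y in np.arange(.168,.190,.001) for u,v in [proj("wrist",[.4815-.06*(y-.0315),y,.052])]])
print(i2["position"]);s=r.sense();print(s["t"],s["tool_pos"],s["wrist_force"])
E
```

```text
ptr 12 [0.5146 0.183  0.0305] [0.5252 0.1834 0.0305] 0.1517121992060137
red 19 [0.5261 0.1826 0.0305] [0.543  0.1839 0.0305] 0.1506269555422536
[(0.168, [139, 187, 213]), (0.169, [139, 184, 212]), (0.17, [137, 184, 211]), (0.171, [140, 187, 213]), (0.172, [141, 188, 213]), (0.173, [136, 185, 210]), (0.174, [141, 187, 213]), (0.175, [138, 186, 211]), (0.176, [141, 187, 213]), (0.177, [139, 187, 212]), (0.178, [142, 189, 215]), (0.179, [113, 154, 179]), (0.18, [95, 110, 123]), (0.181, [152, 160, 164]), (0.182, [155, 162, 166]), (0.183, [97, 124, 182]), (0.184, [47, 112, 197]), (0.185, [59, 127, 212]), (0.186, [59, 129, 214]), (0.187, [58, 128, 214]), (0.188, [62, 130, 215]), (0.189, [42, 93, 166])]
[0.5406 0.1715 0.3283]
19.55 [0.4738 0.1659 0.1988] [-0.5703  0.123   0.1993]
```

```bash
python3 -c "
from bench import r
print(r.sign_off())"
```

```text
the job is handed in; nothing more can be done
None
```

The job is handed in, verdict not shown: by my last measurements the pointer is about 1 mm from the red mark, and the batten lies under the bridge with its end within about 1 mm of the stop's face (contact felt at about 6 N).

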